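Mark the third bay of the tin rack and push the tin in

ROBOT

A 6-joint arm with a two-finger parallel gripper is mounted at the origin on a cart in front of the work surface, level with it; the furniture and walls round the work are solid. World frame = base frame: x ahead of the robot, y to its left, z up, the work surface at z = 0. Lengths are in m, angles in rad, forces in N, time in s.
With the tool pointing down it reaches from about 0.35 to 0.975 m from the base axis. Payload 4.9 kg.
Tool frame: the origin (TCP) lies on the front face of the gripper's body, between the roots of the fingers; the fingertips stand ctrl.finger_overhang ahead of it and the grasp point (between the pads) lies 54 mm ahead of it (ctrl.finger_overhang is the distance from the TCP to the fingertips, in m); z points along the fingers, y is the line along which they close (so a half turn about z gives the same grasp; the last joint's range is limited). The gripper opens to 85 mm and grips with 20 to 120 N. Pads are 22 mm wide; open, the fingers measure 114 mm over their backs; the gripper's body (76 mm by 85 mm) begins 54 mm behind the grasp point. The pads swing forward as they close: fully open they stand 13 mm farther back than shut.
Start: joints at [1.104, 0.053, 1.613, -0, 1.476, -0.119], TCP at [0.213, 0.588, 0.304] pointing down, gripper open.
Joint ranges: [-3.01, 3.01], [-1.01, 2.22], [0.06, 2.58], [-1.02, 4.17], [0.09, 2.62], [-3.14, 3.14]. Speed limits (rad/s): [2.57, 2.57, 3.14, 3.14, 3.14, 3.14].

INTERFACE

Orientations are given as a rotation vector (axis times angle).
In Python, from station import ctrl, vision gives the robot as it stands. The module is installed in compiled form; this text tells all that it offers.
- The arm moves only by the tool drive_tool, never from a script. Its argument "rows" is a list of rows, each a list of 2 entries, a list of its own where there are three numbers: the shift along the tool's x, y, z in m, then the turn about the tool's z in rad. A call has 1 to 10 rows; each row shifts and turns the commanded pose from where the row before left it, along the tool's axes as they then stand; what a row does not reach is not made up. A row lasts 1/10 s, in which the tool goes at most 50 mm and 8.59 degrees, less where a joint would pass 70% of its speed; a pose out of reach is approached as far as the arm can. A call with a gripper value outside its range is refused whole. "jaw" is the closure, from 0 (fully open) to 1 (shut), set as the call begins (left out, the last holds). The fingers move at their own pace and stop on an object; "grip_force" is the grip in N (left out, the last holds). Time passes only in rows, so rows that do not move let the fingers close. It gives the time, the measured TCP pose, the force, the opening and the grip force at its end, in the units of the state.
- ctrl.get_obs(): the state, without advancing time (a new reading comes with each control period).
- vision.get_image(name): name is "scene" or "side" or "wrist"; returns a dict with "image" (384x512x3 uint8, blue, green, red), "vertical_fov" (degrees; the focal length in pixels is half the picture's height over the tangent of half this angle, whatever the lens; pixels are square), "cx", "cy" (the principal point, pixels), "R" (3x3) and "t" (3): a world point X has camera coordinates R X + t. Camera axes: x right, y down, z forward; pixel columns grow to the right and rows downward; lengths in m; the calibration is good to about 2 mm. A picture is of the moment at which its call begins. There is no depth.
- ctrl.finish_job(): hands the job in; it is judged then, once.
The state is a dict: "t": time; "q": joint angles; "dq": joint speeds; "effort": joint torques, N m; "tool_pos": TCP position; "tool_rot": TCP orientation; "contact_force": force on the tool from outside, world axes, zero at the start; "wrist_torque": the same for the moment, N m; "opening": finger opening in m; "grip_force": force on a finger pad.
Only numpy, scipy, OpenCV 4.12 (cv2) and the standard library are available. Lean on these libraries where they do the work, as an engineer would, in place of code of your own. Each camera call takes 0.05 s, during which the arm holds its last target. There are 200 camera calls.

TASK

Counting the gaps of the tin rack from its tall end board, slide the marker along the rail with a fingertip until it stands behind the middle of the third gap. Then push the round tin across the worktop into that third gap, upright and fully home against the back board. Only push: never lift or tip the tin, leave the marker where it was set, and do not disturb the garlic or the flat fish tin.

Things in the scene. Friction and masses are not known exactly. Their poses are not given: they have to be found in the camera images.
- rack: Low light-wood tin rack fixed to the worktop. Origin on the worktop at mid-length; x points away from the robot into the gaps, y left along the rack. Four 70 mm gaps, open at front (-x) and top, centred at y = +114, +38, -38, -114 mm; dividers 6 mm thick, 45 mm high, x = -18 to +30 mm. Back board 60 mm high, its face at x = +30 mm: a tin fully home has its centre at x = +1 mm.
- tall_end: Tall end board of the rack, light wood, 95 mm high, 8 mm thick along the rack's y, reaching from x = -20 to +80 mm. Origin at the rack's end, 152 mm from the rack's origin, at its left (+y) or right (-y) end: the gap beside it is the first gap. Axes as the rack's.
- low_end: Low end board, the same but only 45 mm high, at the other end of the rack (origin as for tall_end).
- marker_fin (a point): Middle (z = 85 mm) of the upright fin of the white marker, 16 mm wide along the rail, 20 mm deep, z = 55 to 105 mm, a nib in front. It slides on an 8 mm steel rail behind the back board, at x = +68 mm, z = 45 mm of the rack, along the rack's y only (-125 to +125 mm), with about 1.2 N friction, and stays where left. Starts at y = +85 to +105 mm, whichever end board is there.
- tin_center (a point): Round closed food tin standing in front of the rack, 57 mm diameter, 72 mm high, about 0.18 kg, free to slide on the worktop; the point is its centre, 36 mm above its underside. Pushed high it tips: push it in its lower half.
- garlic: Garlic bulb, 55 mm wide and high, standing left of the tin (origin under its middle). A bystander.
- fish_tin: Flat oval fish tin, 63 x 105 x 25 mm, lying right of the round tin, long side (its y) roughly along the rack's x (origin under its middle). A bystander.
Mind the look-alikes: they are no part of the job. What is shaped like the part that bears tin_center but purple or yellow is not meant.

How it is judged:
By the outcome, as a careful person would: the job done as asked, in the order asked, and still so for the second after the job is handed in, with the robot touching nothing.
It also fails if it takes over 61 s, if anything falls off the work surface, if the arm or the gripper's body presses on something with over 40 N, if the wrist force passes 120 N, or if a joint passes its speed limit or range.

## Working session

There is one attempt and no reset: what is moved stays moved. The work goes in short steps, Python scripts to look and compute and a tool call to move; the robot and the scene stay as the last step left them, time stands still between calls to the robot, and variables do not carry over. Pictures are saved under pics/ and viewed, at most 10 in all, crops included, and the job is handed in when it is done.

Besides the shell and the picture viewer there is one more tool, called after "Request:" by a JSON object that holds its "op" and its "data", one argument or row to a line. drive_tool: Moves the arm, as the interface text tells. Its arguments: {"type":"object","properties":{"rows":{"type":"array","items":{"type":"array"}},"jaw":{"type":"number"},"grip_force":{"type":"number"}},"required":["rows"]}

```bash
mkdir -p pics
cat > h.py <<'E'
import numpy as np, cv2
from station import ctrl, vision
def cam(n):
    d=vision.get_image(n); f=192/np.tan(np.radians(d["vertical_fov"])/2)
    d["K"]=np.array([[f,0,d["cx"]],[0,f,d["cy"]],[0,0,1]]); d["R"]=np.array(d["R"]); d["t"]=np.array(d["t"]); return d
def ray(d,uv):
    r=d["R"].T@np.linalg.inv(d["K"])@np.array([uv[0],uv[1],1.]); o=-d["R"].T@d["t"]; return o,r/np.linalg.norm(r)
def onz(d,uv,z):
    o,r=ray(d,uv); return o+r*(z-o[2])/r[2]
def tri(d1,a,d2,b):
    A=[];B=[]
    for d,u in((d1,a),(d2,b)):
        o,r=ray(d,u); P=np.eye(3)-np.outer(r,r); A.append(P);B.append(P@o)
    return np.linalg.lstsq(np.vstack(A),np.hstack(B),rcond=None)[0]
def proj(d,X):
    c=d["K"]@(d["R"]@np.array(X)+d["t"]); return c[:2]/c[2]
E
python3 - <<'E'
from h import *
for n in("scene","side","wrist"):
    d=cam(n); cv2.imwrite(f"pics/{n}0.png",d["image"]); print(n,-d["R"].T@d["t"],d["K"][0,0])
    np.savez(f"pics/{n}0.npz",**{k:d[k] for k in("K","R","t","image")})
o=ctrl.get_obs(); print(o, ctrl.finger_overhang)
E
cd pics; python3 -c "
import cv2
cv2.imwrite('s2.png',cv2.resize(cv2.imread('scene0.png'),(800,600)))
cv2.imwrite('d2.png',cv2.resize(cv2.imread('side0.png'),(800,600)))"
```

```text
scene [ 0.09893749 -0.64595043  0.44310481] 437.15477965789955
side [ 0.55327851 -0.83537622  0.82593983] 449.91409969776646
wrist [0.14331313 0.61254554 0.37243157] 322.8986164912926
{'t': 0.15, 'q': array([ 1.10402379e+00,  5.32269591e-02,  1.61396643e+00, -1.48616454e-05,
        1.47599902e+00, -1.18976798e-01]), 'dq': array([ 1.41754330e-05, -1.51998162e-03, -4.80211713e-03, -6.85290173e-05,
        3.28169241e-03, -1.00384161e-03]), 'effort': array([ 6.16855577e-04, -3.94238913e+01, -3.70721877e+01, -7.56323925e-05,
        4.63333228e-03, -4.44884833e-06]), 'tool_pos': array([0.21283956, 0.58725397, 0.30293913]), 'tool_rot': array([-5.43487132e-01, -3.09376915e+00,  2.41224327e-03]), 'contact_force': array([ 0.30823913, -0.92308044,  0.91416811]), 'wrist_torque': array([-0.00817448, -0.06234832, -0.02580337]), 'grip_force': 0.0, 'opening': 0.08528212718826192} 0.0726
```

View pics/s2.png

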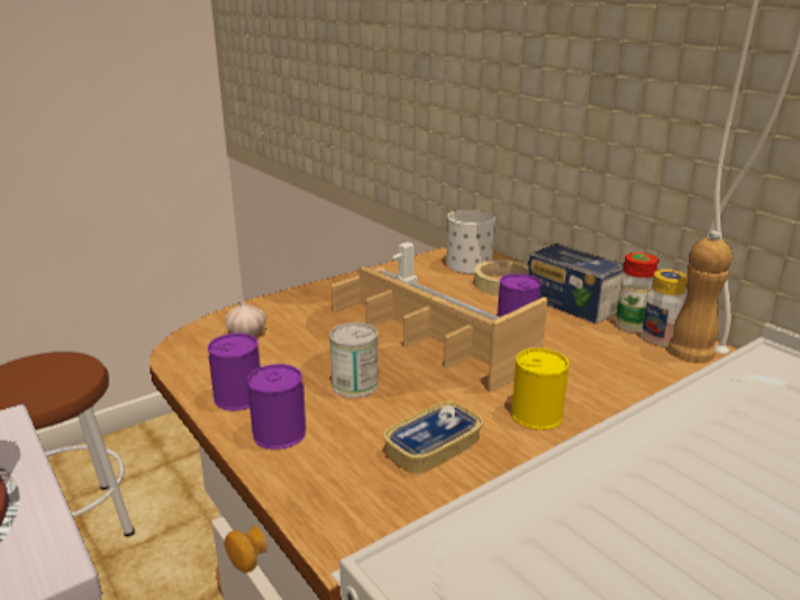

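View pics/d2.png

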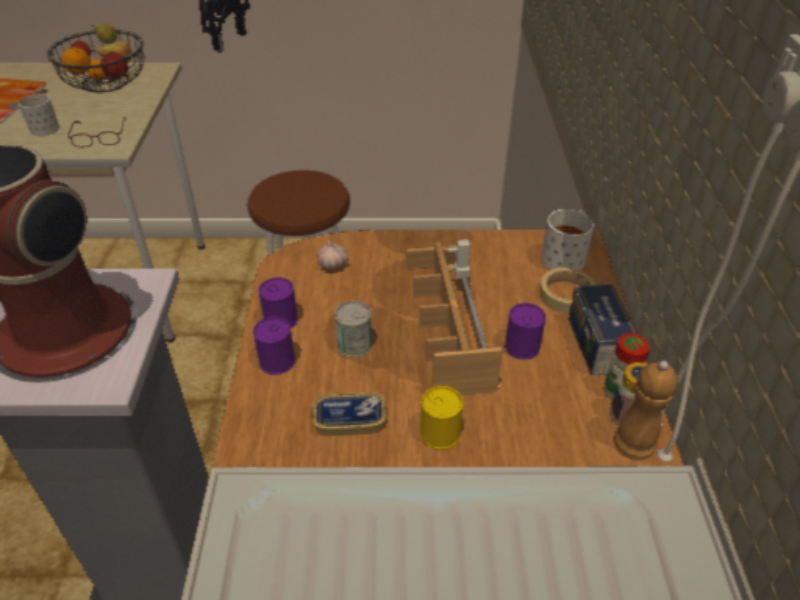

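The tall end board is at the right (-y), nearest the cameras. That puts the third gap at rack y=+38 and the marker at the left end (side ≈ (463,255)/1.56, scene ≈ (406,262)/1.56). The round tin is silver, at scene (354,360). I'll zoom in to get corners.

```bash
cd pics; python3 -c "
import cv2
a=cv2.imread('scene0.png')[145:265,190:360]; cv2.imwrite('s3.png',cv2.resize(a,None,fx=4.7,fy=4.7,interpolation=cv2.INTER_CUBIC))
a=cv2.imread('side0.png')[140:260,190:330]; cv2.imwrite('d3.png',cv2.resize(a,None,fx=5,fy=5,interpolation=cv2.INTER_CUBIC))"
```

```text
(no output)
```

View pics/s3.png

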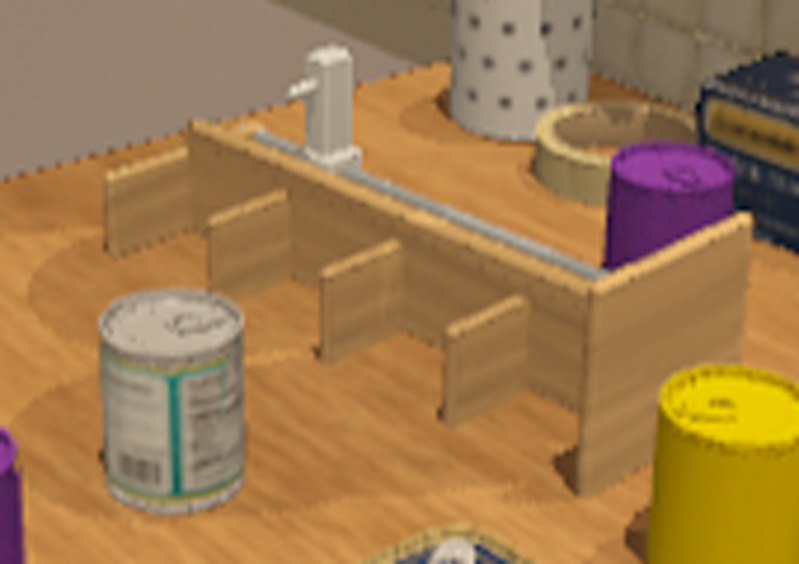

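View pics/d3.png

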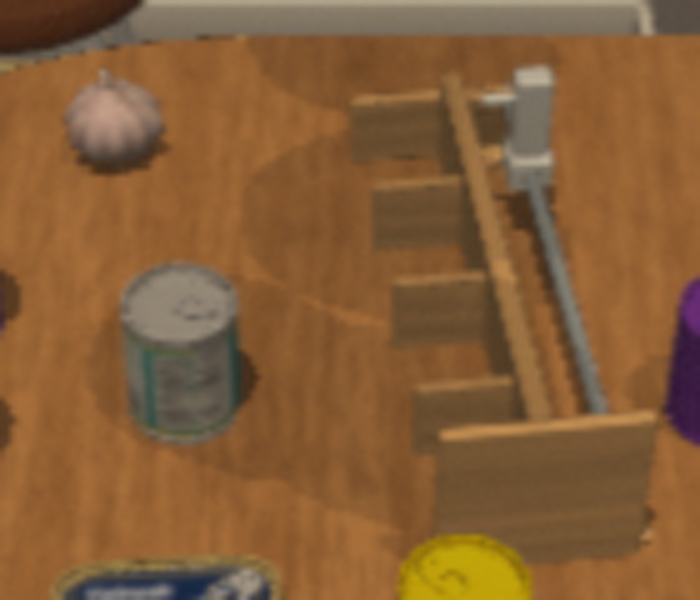

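Scene crop: tall board corners at (590,292), (580,495), (748,225), divider fronts at x=447, 323, 210 and 107, fin ≈(330,105), tin lid ≈(172,325). Side crop: tall board at (438,437) to (655,422), fin ≈(532,115), tin lid ≈(180,302), garlic (115,125).

```bash
cat > m.py <<'E'
from h import *
from scipy.optimize import least_squares
S=dict(np.load("pics/scene0.npz"));D=dict(np.load("pics/side0.npz"))
s=lambda u,v:(190+u/4.7,145+v/4.7); d=lambda u,v:(190+u/5,140+v/5)
P=[(S,s(590,290),(-.02,-.156,.095)),(S,s(580,495),(-.02,-.156,0)),(S,s(748,222),(.08,-.156,.095))]
for t,b,y in(((447,335),(443,420),-.073),((321,278),(320,360),.003),((209,222),(210,295),.079),((106,175),(106,255),.156)):
    x=-.02 if y>.15 else -.018
    P+=[(S,s(*t),(x,y,.045)),(S,s(*b),(x,y,0))]
P+=[(D,d(438,437),(-.02,-.156,.095)),(D,d(655,424),(.08,-.156,.095)),(D,d(640,555),(.08,-.156,0))]
for t,b,y in(((413,393),(415,452),-.079),((392,287),(394,345),-.003),((372,190),(374,246),.073),((352,104),(352,160),.148)):
    x=-.02 if y>.14 else -.018
    P+=[(D,d(*t),(x,y,.045)),(D,d(*b),(x,y,0))]
def W(p,X): c,q=np.cos(p[2]),np.sin(p[2]); return np.array([p[0]+c*X[0]-q*X[1],p[1]+q*X[0]+c*X[1],X[2]])
if __name__=="__main__":
    f=lambda p:np.concatenate([proj(c,W(p,X))-u for c,u,X in P])
    r=least_squares(f,[.75,0,0],loss="soft_l1"); p=r.x; print("rack",p,np.round(f(p).reshape(-1,2),1).tolist())
    np.save("rack.npy",p)
    L=lambda w:(np.array([[np.cos(p[2]),np.sin(p[2])],[-np.sin(p[2]),np.cos(p[2])]])@(np.array(w)[:2]-p[:2]))
    for n,a,b in(("tinlid",s(172,326),d(181,303)),("fin",s(328,106),d(532,113))):
        w=tri(S,a,D,b); print(n,w,"rack",L(w))
    for c,u in((S,s(172,326)),(D,d(181,303))): w=onz(c,u,.072);print("lid@72",w,L(w))
    for c,u in((S,s(328,106)),(D,d(532,113))): w=onz(c,u,.085);print("fin@85",w,L(w))
    for n,u,z in(("garlic",d(115,125),.025),("fish",(349/1.5625,411/1.5625),.025),("purpleA",(278/1.5625,288/1.5625),.07),("purpleB",(275/1.5625,330/1.5625),.07),("purpleBack",(527/1.5625,315/1.5625),.07),("yel",(441/1.5625,400/1.5625),.07),("cup",(568/1.5625,222/1.5625),.09)):
        w=onz(D,u,z);print(n,np.round(w,3),np.round(L(w),3))
E
python3 m.py
```

```text
rack [0.6082911  0.00499208 0.10594775] [[2.8, -0.0], [1.8, 1.8], [2.9, -1.2], [-0.5, -1.1], [-0.3, 0.8], [-0.1, -1.5], [0.0, 0.2], [0.2, -0.8], [0.3, 2.0], [-0.1, -0.8], [0.6, -0.2], [-0.7, -0.4], [0.2, -1.4], [-0.7, -0.0], [-0.2, -0.7], [-1.1, 0.1], [-0.1, -0.9], [-0.9, 0.1], [0.1, -0.8], [-0.5, 0.5], [0.1, -1.0], [-0.1, 0.2]]
tinlid [ 0.48593431 -0.03579396  0.06648689] rack [-0.12598382 -0.02761816]
fin [0.66754644 0.10261866 0.07397729] rack [0.06924706 0.09081293]
lid@72 [ 0.48065772 -0.04296565  0.072     ] [-0.13198922 -0.03419164]
lid@72 [ 0.48681239 -0.04297055  0.072     ] [-0.12586959 -0.03484737]
fin@85 [0.6512161  0.08204917 0.085     ] [0.05083307 0.07208571]
fin@85 [0.66608189 0.08754976 0.085     ] [0.06619719 0.0759834 ]
garlic [0.439 0.152 0.025] [-0.153  0.164]
fish [ 0.485 -0.197  0.025] [-0.144 -0.188]
purpleA [0.362 0.019 0.07 ] [-0.244  0.04 ]
purpleB [ 0.369 -0.077  0.07 ] [-0.247 -0.056]
purpleBack [ 0.757 -0.045  0.07 ] [ 0.142 -0.066]
yel [ 0.615 -0.214  0.07 ] [-0.017 -0.219]
cup [0.857 0.171 0.09 ] [0.265 0.139]
```

Request:
{"op": "drive_tool", "data": {
  "rows": [
    [[0,0,0],-0.114],
    [[0,0,0],-0.114],
    [[0,0,0],-0.114],
    [[0,0,0],-0.114],
    [[-0.025,-0.03,0],0],
    [[-0.025,-0.03,0],0],
    [[-0.025,-0.03,0],0],
    [[-0.025,-0.03,0],0],
    [[-0.025,-0.03,0],0],
    [[-0.025,-0.03,0],0]
  ],
  "jaw": 1
}}

```text
t: 1.15
tool_pos: [0.3823, 0.4235, 0.3036]
tool_rot: [0.17, -3.137, 0.0]
contact_force: [-0.1, 0.2, 0.0]
opening: 0.0002
grip_force: 0.0
```

Request:
{"op": "drive_tool", "data": {
  "rows": [
    [[-0.025,-0.03,0],0],
    [[-0.025,-0.03,0],0],
    [[-0.025,-0.03,0],0],
    [[-0.025,-0.03,0],0],
    [[-0.025,-0.03,0],0],
    [[-0.025,-0.03,0],0],
    [[-0.025,-0.03,0],0],
    [[0,0,0],0],
    [[0,0,0],0]
  ]
}}

```text
t: 2.05
tool_pos: [0.5784, 0.2344, 0.3033]
tool_rot: [0.167, -3.136, -0.0]
contact_force: [-0.4, 0.9, -0.3]
opening: 0.0002
grip_force: 0.0
```

```bash
cat > st.py <<'E'
from h import *
from scipy.spatial.transform import Rotation as R
def state():
    o=ctrl.get_obs(); M=R.from_rotvec(o["tool_rot"]).as_matrix(); p=np.load("rack.npy")
    c,s=np.cos(p[2]),np.sin(p[2]); d=o["tool_pos"][:2]-p[:2]
    print("t %.2f"%o["t"],"tcp",np.round(o["tool_pos"],4),"rack",np.round([c*d[0]+s*d[1],-s*d[0]+c*d[1]],4),"yaw tool y vs rack y deg",np.degrees(np.arctan2(M[1,1],M[0,1])-np.pi/2-p[2]),"F",np.round(o["contact_force"],1),"op",o["opening"])
    return o,M
E
python3 - <<'E'
from st import *
state(); print(ctrl.finger_overhang)
d=cam("wrist"); np.savez("pics/w1.npz",**{k:d[k] for k in("K","R","t","image")})
cv2.imwrite("pics/w1.png",cv2.resize(d["image"],(800,600)))
E
```

```text
t 2.05 tcp [0.5784 0.2344 0.3033] rack [-0.0055  0.2313] yaw tool y vs rack y deg 0.037228276009830925 F [-0.4  0.9 -0.3] op 0.0002433950249767398
0.0726
```

View pics/w1.png

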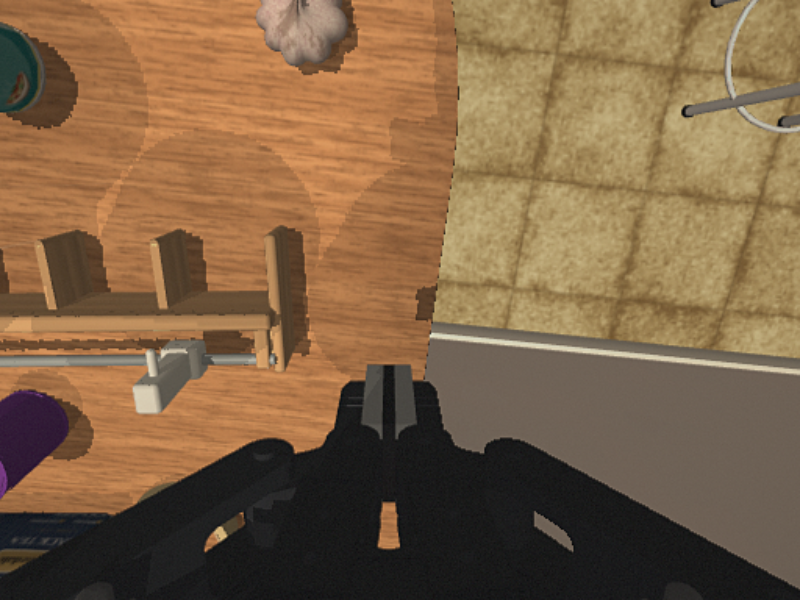

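Wrist view (800x600): the rack is aligned with the image. Low end top front is at (279,232), divider tops at (155,241) and (40,242), and the marker's fin top face at about (147,400) with its base block near (183,358).

Run:
```python
from h import *
d=dict(np.load("pics/w1.npz")); p=np.load("rack.npy"); c,s=np.cos(p[2]),np.sin(p[2])
def L(w): e=w[:2]-p[:2]; return np.round([c*e[0]+s*e[1],-s*e[0]+c*e[1]],4)
for n,u,z in(("lowend front top L",(266,236),.045),("lowend front top R",(288,228),.045),("lowend rear top",(280,371),.045),("div76 top",(155,241),.045),("div76 bot",(172,238),0),("div0 top",(42,242),.045),("bb top back edge R",(270,328),.06),("bb top back edge L",(20,330),.06),("fin top rear L",(136,413),.105),("fin top rear R",(159,411),.105),("fin top mid front",(147,388),.105),("rail",(60,360),.049),("garlic",(303,25),.03)):
    w=onz(d,(u[0]/1.5625,u[1]/1.5625),z); print(n,np.round(w,4),L(w))
```

```text
lowend front top L [0.5714 0.153  0.045 ] [-0.021   0.1511]
lowend front top R [0.5646 0.1671 0.045 ] [-0.0263  0.1658]
lowend rear top [0.6674 0.1664 0.045 ] [0.0759 0.1542]
div76 top [0.5825 0.0805 0.045 ] [-0.0177  0.0779]
div76 bot [0.5895 0.0732 0.    ] [-0.0115  0.0699]
div0 top [0.591  0.0066 0.045 ] [-0.017   0.0035]
bb top back edge R [0.6296 0.1612 0.06  ] [0.0377 0.1531]
bb top back edge L [ 0.6485 -0.0032  0.06  ] [ 0.0391 -0.0124]
fin top rear L [0.6743 0.0931 0.105 ] [0.0749 0.0806]
fin top rear R [0.6715 0.1067 0.105 ] [0.0736 0.0945]
fin top mid front [0.6569 0.1001 0.105 ] [0.0584 0.0894]
rail [0.6733 0.0141 0.049 ] [0.0656 0.0022]
garlic [0.4419 0.1674 0.03  ] [-0.1483  0.1791]
```

Request:
{"op": "drive_tool", "data": {
  "rows": [
    [[-0.025,-0.034,0],0],
    [[-0.025,-0.034,0],0],
    [[-0.0225,-0.033,0],0],
    [[0,0,0.04],0],
    [[0,0,0.04],0],
    [[0,0,0.04],0],
    [[0,0,0.03],0],
    [[0,0,0],0],
    [[0,0,0],0]
  ]
}}

```text
t: 3.0
tool_pos: [0.6606, 0.1435, 0.1541]
tool_rot: [0.172, -3.136, -0.0]
contact_force: [-0.2, -0.7, 1.6]
opening: 0.0001
grip_force: 0.0
```

Request:
{"op": "drive_tool", "data": {
  "rows": [
    [[0,-0.01,0],0],
    [[0,-0.01,0],0],
    [[0,-0.006,0],0],
    [[0,-0.006,0],0],
    [[0,-0.006,0],0],
    [[0,-0.006,0],0],
    [[0,-0.006,0],0],
    [[0,0,0],0],
    [[0,0,0],0]
  ]
}}

```text
t: 3.9
tool_pos: [0.6664, 0.0922, 0.1534]
tool_rot: [0.169, -3.136, 0.001]
contact_force: [-0.5, -0.1, -0.3]
opening: 0.0001
grip_force: 0.0
```

Run:
```python
from st import *
state()
a=cam("side"); b=cam("wrist")
for n,d in(("side2",a),("w2",b)): np.savez(f"pics/{n}.npz",**{k:d[k] for k in("K","R","t","image")})
x=cv2.resize(a["image"][140:260,240:330],(450,600),interpolation=cv2.INTER_CUBIC); y=cv2.resize(b["image"][180:384,0:320][:, :],(640,408))[:, :]
y=cv2.resize(b["image"][150:350,60:260],(345,345),interpolation=cv2.INTER_CUBIC)
o=np.zeros((600,800,3),np.uint8);o[:,:450]=x;o[:345,452:797]=y;cv2.imwrite("pics/c2.png",o)
```

```text
t 3.90 tcp [0.6664 0.0922 0.1534] rack [0.067  0.0806] yaw tool y vs rack y deg 0.10781125466521563 F [-0.5 -0.1 -0.3] op 0.0001426900240373726
```

View pics/c2.png

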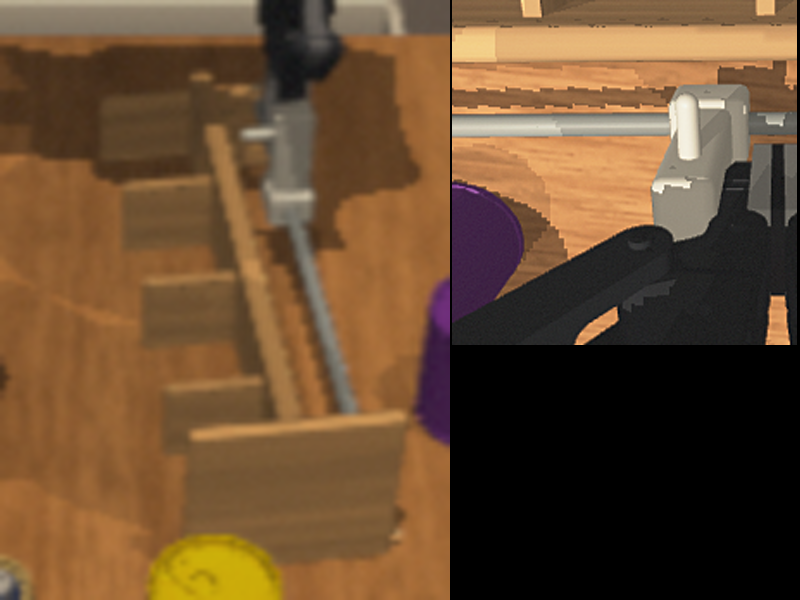

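The fin has moved: side crop (290,150), base (290,205). In the wrist crop its top front corners are at (655,183) and (705,178), and the fingertips touch its +y face.

```bash
cat > w2.py <<'E'
from h import *
p=np.load("rack.npy"); c,s=np.cos(p[2]),np.sin(p[2])
def L(w): e=w[:2]-p[:2]; return np.round([c*e[0]+s*e[1],-s*e[0]+c*e[1]],4)
E
python3 - <<'E'
from w2 import *
d=dict(np.load("pics/w2.npz"))
for x,y,z in((655,183,.105),(705,178,.105),(654,230,.105),(457,126,.049),(530,5,.045),(765,5,.045),(687,150,.085)):
    print((x,y),L(onz(d,((x-452)/1.725+60,y/1.725+150),z)))
d=dict(np.load("pics/side2.npz"))
for x,y,z in((275,193,.055),(313,193,.055),(265,215,.045),(290,150,.085)): print(L(onz(d,(240+x/5,140+y/5),z)))
d=dict(np.load("pics/side0.npz"))
for x,y,z in((532-250,113,.085),): print("before",L(onz(d,(240+x/5,140+y/5),z)))
E
```

```text
(655, 183) [0.0573 0.0517]
(705, 178) [0.056  0.0636]
(654, 230) [0.0701 0.0507]
(457, 126) [ 0.0665 -0.0274]
(530, 5) [0.026  0.0007]
(765, 5) [0.0258 0.0766]
(687, 150) [0.0582 0.0561]
[0.0591 0.047 ]
[0.079  0.0448]
[0.0534 0.0415]
[0.0649 0.0455]
before [0.0662 0.076 ]
```

Request:
{"op": "drive_tool", "data": {
  "rows": [
    [[0,-0.005,0],0],
    [[0,-0.005,0],0],
    [[0,-0.005,0],0],
    [[0,-0.003,0],0],
    [[0,-0.002,0],0],
    [[0,0,0],0],
    [[0,0,0],0]
  ]
}}

```text
t: 4.7
tool_pos: [0.669, 0.0725, 0.1542]
tool_rot: [-0.17, 3.136, -0.001]
contact_force: [-0.8, -0.1, 1.0]
opening: 0.0002
grip_force: 0.0
```

Request:
{"op": "drive_tool", "data": {
  "rows": [
    [[0,0.01,0],0],
    [[0,0.02,0],0],
    [[0,0.02,0],0],
    [[0,0,-0.04],0],
    [[0,0,-0.04],0],
    [[0,0,-0.04],0],
    [[0.04,0,-0.02],0],
    [[0.04,0,0],0],
    [[0,0,0],0],
    [[0,0,0],0]
  ]
}}

```text
t: 5.7
tool_pos: [0.583, 0.1153, 0.2939]
tool_rot: [-0.172, 3.136, 0.0]
contact_force: [0.1, 0.2, -1.1]
opening: 0.0003
grip_force: 0.0
```

Run:
```python
from st import *
state()
d=cam("wrist"); np.savez("pics/w3.npz",**{k:d[k] for k in("K","R","t","image")})
cv2.imwrite("pics/w3.png",cv2.resize(d["image"],(800,600)))
```

```text
t 5.70 tcp [0.583  0.1153 0.2939] rack [-0.0135  0.1124] yaw tool y vs rack y deg 0.22384361176406847 F [ 0.1  0.2 -1.1] op 0.0003167526766975949
```

View pics/w3.png

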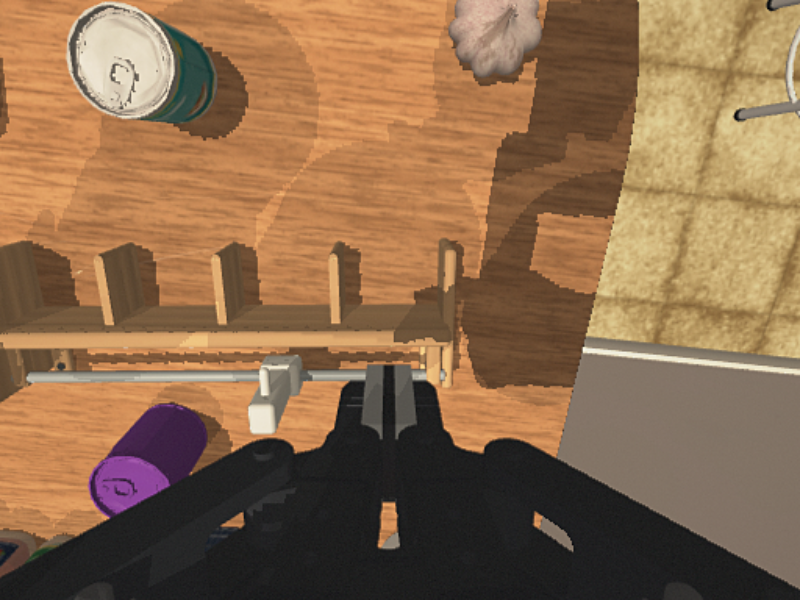

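Wrist view: fin top face spans (250–276, 404–432) and divider tops are at (103,255), (218,255), (335,255). The tin lid centre is ≈(121,60) and the garlic ≈(497,30).

Run:
```python
from w2 import *
d=dict(np.load("pics/w3.npz"))
for n,x,y,z in(("fin top rear L",250,431,.105),("fin top rear R",273,431,.105),("fin front L",254,404,.105),("fin front R",276,403,.105),("d-76",100,256,.045),("d0 L",213,254,.045),("d76 L",330,254,.045),("d76 R",341,248,.045),("lowend front",448,244,.045),("lid",121,60,.072),("lidL",68,62,.072),("lidR",173,60,.072),("bb top",220,346,.06),("garlic",497,30,.03)):
    print(n,L(onz(d,(x/1.5625,y/1.5625),z)))
```

```text
fin top rear L [0.0739 0.032 ]
fin top rear R [0.0739 0.0454]
fin front L [0.0563 0.0356]
fin front R [0.0556 0.0482]
d-76 [-0.0166 -0.0734]
d0 L [-0.0182 -0.0005]
d76 L [-0.0185  0.0748]
d76 R [-0.0224  0.082 ]
lowend front [-0.0253  0.1505]
lid [-0.1285 -0.0293]
lidL [-0.1274 -0.0575]
lidR [-0.1286 -0.0018]
bb top [0.0393 0.0034]
garlic [-0.1515  0.1765]
```

Marker is in place, at ≈0.040 against a gap centre of ≈0.039. Next is the tin: move behind and right of it, with the fingers part-open as a cradle turned 50°.

Request:
{"op": "drive_tool", "data": {
  "rows": [
    [[0.026,-0.031,0],0],
    [[0.026,-0.031,0],0],
    [[0.026,-0.031,0],0],
    [[0.026,-0.031,0],0],
    [[0.026,-0.031,0],0],
    [[0.0235,-0.033,0],0],
    [[0,0,0],-0.145],
    [[0,0,0],-0.145],
    [[0,0,0],-0.145],
    [[0,0,0],-0.145]
  ],
  "jaw": 0.65
}}

```text
t: 6.75
tool_pos: [0.4527, -0.0899, 0.2944]
tool_rot: [-1.068, 2.954, -0.0]
contact_force: [-0.8, -0.4, -0.8]
opening: 0.0297
grip_force: 0.0
```

Request:
{"op": "drive_tool", "data": {
  "rows": [
    [[0,0,0],-0.145],
    [[0,0,0],-0.145],
    [[0,0,0.03],0],
    [[0,0,0.03],0],
    [[0,0,0],0],
    [[0,0,0],0]
  ]
}}

```text
t: 7.35
tool_pos: [0.4522, -0.0896, 0.2342]
tool_rot: [1.476, -2.773, -0.001]
contact_force: [-0.4, -0.0, 0.4]
opening: 0.0299
grip_force: 0.0
```

Run:
```python
from st import *
o,M=state(); print(o["q"][5])
d=cam("wrist"); np.savez("pics/w4.npz",**{k:d[k] for k in("K","R","t","image")})
cv2.imwrite("pics/w4.png",cv2.resize(d["image"],(800,600)))
```

```text
t 7.35 tcp [ 0.4522 -0.0896  0.2342] rack [-0.1652 -0.0775] yaw tool y vs rack y deg 49.99513469582123 F [-0.4 -0.   0.4] op 0.029881627493980403
-2.9065843854253792
```

View pics/w4.png

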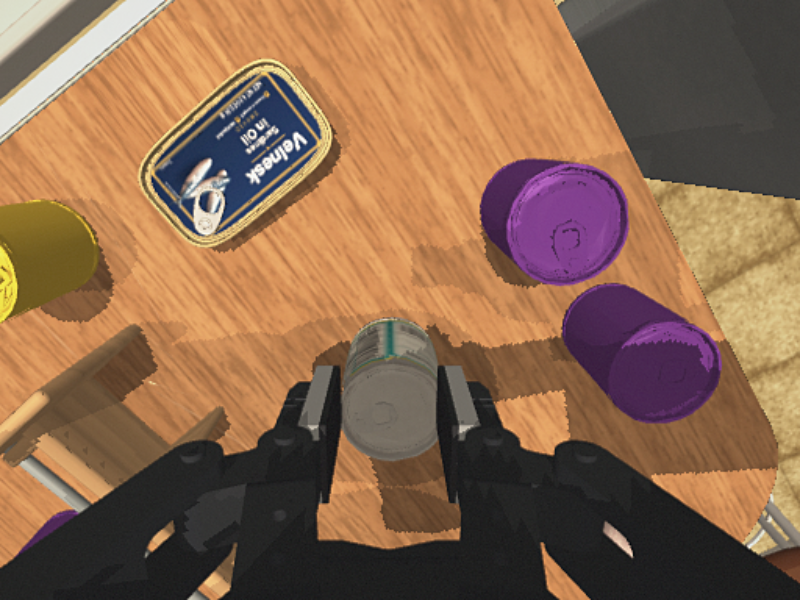

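Request:
{"op": "drive_tool", "data": {
  "rows": [
    [[0,0,0.03],0],
    [[0,0,0.03],0],
    [[0,0,0.03],0],
    [[0,0,0.03],0],
    [[0,0,0.026],0],
    [[0,0,0],0],
    [[-0.01,0,0],0],
    [[-0.008,0,0],0],
    [[-0.005,0,0],0],
    [[0,0,0],0]
  ]
}}

```text
t: 8.4
tool_pos: [0.4658, -0.0702, 0.0895]
tool_rot: [-1.477, 2.771, -0.003]
contact_force: [-0.2, 0.5, 0.1]
opening: 0.0299
grip_force: 0.0
```

Request:
{"op": "drive_tool", "data": {
  "rows": [
    [[-0.005,0,0],0],
    [[-0.006,0,0],0],
    [[-0.006,0,0],0],
    [[-0.006,0,0],0],
    [[-0.006,0,0],0],
    [[-0.006,0,0],0],
    [[-0.006,0,0],0],
    [[-0.004,0,0],0],
    [[0,0,0],0],
    [[0,0,0],0]
  ]
}}

```text
t: 9.4
tool_pos: [0.4894, -0.033, 0.0877]
tool_rot: [1.476, -2.773, -0.001]
contact_force: [0.2, -0.4, 0.7]
opening: 0.0298
grip_force: 0.0
```

Run:
```python
from st import *
o,M=state()
a=cam("side"); d=cam("scene"); 
x=cv2.resize(a["image"][140:290,150:340],(506,400),interpolation=cv2.INTER_CUBIC);y=cv2.resize(d["image"][160:300,200:300],(285,400),interpolation=cv2.INTER_CUBIC)
cv2.imwrite("pics/c5.png",np.hstack([x,y]))
for n,d in(("side5",a),("scene5",d)): np.savez(f"pics/{n}.npz",**{k:d[k] for k in("K","R","t","image")})
```

```text
t 9.40 tcp [ 0.4894 -0.033   0.0877] rack [-0.1222 -0.0252] yaw tool y vs rack y deg 49.98590741696055 F [ 0.2 -0.4  0.7] op 0.029818784916443214
```

View pics/c5.png

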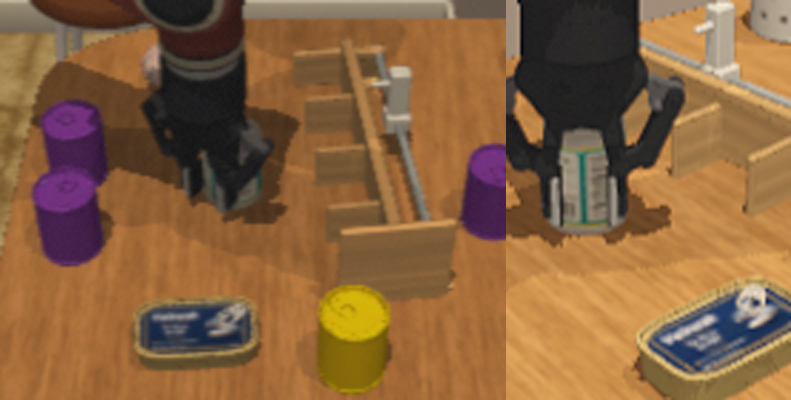

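Cradled and upright: tin at side crop (237,180), fish tin and garlic untouched. Continue the diagonal push.

Request:
{"op": "drive_tool", "data": {
  "rows": [
    [[-0.006,0,0],0],
    [[-0.006,0,0],0],
    [[-0.007,0,0],0],
    [[-0.007,0,0],0],
    [[-0.007,0,0],0],
    [[-0.007,0,0],0],
    [[-0.005,0,0],0],
    [[-0.003,0,0],0],
    [[0,0,0],0],
    [[0,0,0],0]
  ]
}}

```text
t: 10.5
tool_pos: [0.5163, 0.0066, 0.0879]
tool_rot: [-1.476, 2.773, -0.0]
contact_force: [0.7, -1.2, -0.5]
opening: 0.0297
grip_force: 0.0
```

Request:
{"op": "drive_tool", "data": {
  "rows": [
    [[0.01,0,0],0],
    [[0.02,0,0],0],
    [[0.02,0,0],0],
    [[0,0,-0.04],0],
    [[0,0,-0.04],0],
    [[0,0,-0.04],0],
    [[0,0,0],0],
    [[0,0,0],0]
  ]
}}

```text
t: 11.3
tool_pos: [0.4887, -0.0356, 0.2093]
tool_rot: [-1.474, 2.772, -0.003]
contact_force: [0.1, -1.3, -1.3]
opening: 0.0298
grip_force: 0.0
```

Run:
```python
from st import *
o,M=state()
d=cam("wrist"); np.savez("pics/w6.npz",**{k:d[k] for k in("K","R","t","image")})
cv2.imwrite("pics/w6.png",cv2.resize(d["image"],(800,600)))
```

```text
t 11.30 tcp [ 0.4887 -0.0356  0.2093] rack [-0.1232 -0.0277] yaw tool y vs rack y deg 49.94045035940534 F [ 0.1 -1.3 -1.3] op 0.02984896458373545
```

View pics/w6.png

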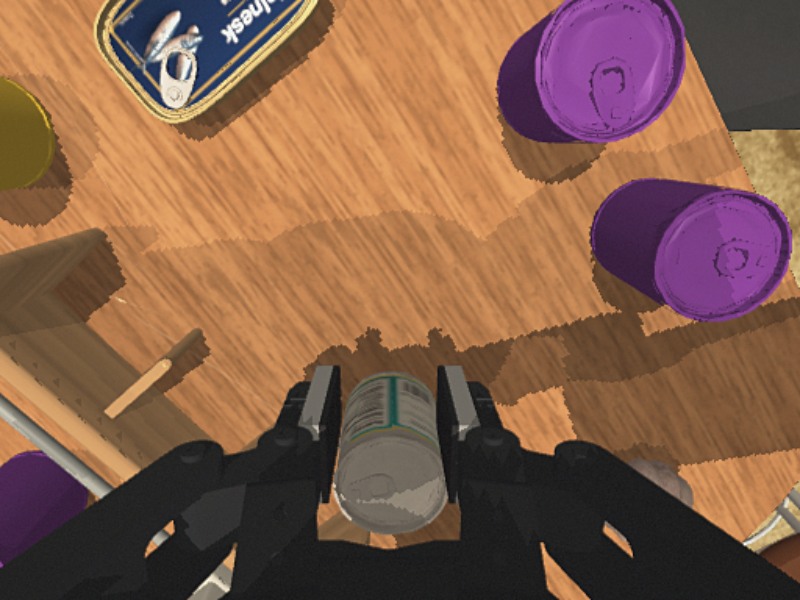

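The tin's lid is at ≈(391,482), upright; fish tin and purple tins unmoved, garlic at (665,480).

Run:
```python
from w2 import *
d=dict(np.load("pics/w6.npz"))
for x,y,z in((391,482,.072),(336,480,.072),(447,480,.072),(391,533,.072),(391,375,0.)): print(L(onz(d,(x/1.5625,y/1.5625),z)))
```

```text
[-0.0701  0.0361]
[-0.0505  0.0182]
[-0.0916  0.0526]
[-0.0508  0.0592]
[-0.0843  0.0195]
```

Request:
{"op": "drive_tool", "data": {
  "rows": [
    [[0,0,0],0.145],
    [[0,0,0],0.145],
    [[0,0,0],0.145],
    [[0,0,0],0.145],
    [[0,0,0],0.145],
    [[0,0,0],0.147],
    [[0.004,0.033,0],0],
    [[0.004,0.033,0],0],
    [[0,0,0],0],
    [[0,0,0],0]
  ]
}}

```text
t: 12.35
tool_pos: [0.4724, 0.0301, 0.206]
tool_rot: [0.169, -3.134, -0.0]
contact_force: [0.4, -0.3, 0.1]
opening: 0.03
grip_force: 0.0
```

```bash
python3 -c "
from st import *
state()"
```

```text
t 12.35 tcp [0.4724 0.0301 0.206 ] rack [-0.1325  0.0394] yaw tool y vs rack y deg 0.09269031626358386 F [ 0.4 -0.3  0.1] op 0.029957284150976596
```

Request:
{"op": "drive_tool", "data": {
  "rows": [
    [[0,0,0.03],0],
    [[0,0,0.03],0],
    [[0,0,0.03],0],
    [[0,0,0.028],0],
    [[0,0,0],0],
    [[-0.01,0,0],0],
    [[-0.008,0,0],0],
    [[-0.005,0,0],0],
    [[-0.005,0,0],0],
    [[-0.005,0,0],0]
  ]
}}

```text
t: 13.35
tool_pos: [0.507, 0.0334, 0.0907]
tool_rot: [-0.167, 3.137, -0.0]
contact_force: [-1.6, -0.6, 1.0]
opening: 0.03
grip_force: 0.3
```

Request:
{"op": "drive_tool", "data": {
  "rows": [
    [[-0.006,0,0],0],
    [[-0.006,0,0],0],
    [[-0.006,0,0],0],
    [[-0.006,0,0],0],
    [[-0.006,0,0],0],
    [[-0.006,0,0],0],
    [[-0.006,0,0],0],
    [[-0.006,0,0],0],
    [[-0.006,0,0],0],
    [[0,0,0],0]
  ]
}}

```text
t: 14.35
tool_pos: [0.5609, 0.0391, 0.0901]
tool_rot: [-0.167, 3.136, -0.0]
contact_force: [0.1, 1.0, 0.1]
opening: 0.0298
grip_force: 0.0
```

Run:
```python
from st import *
o,M=state()
a=cam("side"); d=cam("scene"); 
x=cv2.resize(a["image"][140:290,150:340],(506,400),interpolation=cv2.INTER_CUBIC);y=cv2.resize(d["image"][140:280,200:300],(285,400),interpolation=cv2.INTER_CUBIC)
cv2.imwrite("pics/c7.png",np.hstack([x,y]))
```

```text
t 14.35 tcp [0.5609 0.0391 0.0901] rack [-0.0435  0.039 ] yaw tool y vs rack y deg 0.016392133614760145 F [0.1 1.  0.1] op 0.029791376893895855
```

View pics/c7.png

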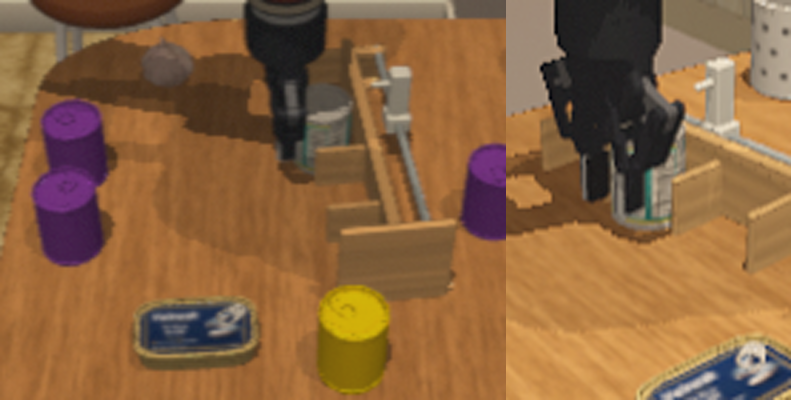

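The tin has entered the third gap upright (side crop (325,125)), about 10 mm short of home. I've now viewed 11 pictures, one over the limit of 10, so I'll use numbers only from here.

Request:
{"op": "drive_tool", "data": {
  "rows": [
    [[-0.003,0,0],0],
    [[-0.003,0,0],0],
    [[-0.001,0,0],0],
    [[0,0,0],0]
  ]
}}

```text
t: 14.85
tool_pos: [0.5671, 0.0399, 0.0899]
tool_rot: [-0.167, 3.137, -0.0]
contact_force: [-0.2, 0.0, -0.2]
opening: 0.0295
grip_force: 0.1
```

Request:
{"op": "drive_tool", "data": {
  "rows": [
    [[-0.001,0,0],0],
    [[-0.001,0,0],0],
    [[0,0,0],0]
  ]
}}

```text
t: 15.15
tool_pos: [0.5687, 0.0401, 0.0897]
tool_rot: [0.167, -3.136, -0.0]
contact_force: [-1.5, 0.5, 0.3]
opening: 0.03
grip_force: 0.3
```

Request:
{"op": "drive_tool", "data": {
  "rows": [
    [[-0.001,0,0],0],
    [[0,0,0],0]
  ]
}}

```text
t: 15.35
tool_pos: [0.569, 0.0401, 0.0895]
tool_rot: [0.167, -3.134, 0.0]
contact_force: [-4.9, -0.1, 2.3]
opening: 0.0298
grip_force: 0.5
```

Request:
{"op": "drive_tool", "data": {
  "rows": [
    [[-0.001,0,0],0],
    [[0,0,0],0]
  ]
}}

```text
t: 15.55
tool_pos: [0.5693, 0.0401, 0.0894]
tool_rot: [0.167, -3.132, 0.0]
contact_force: [-9.0, -1.5, 5.2]
opening: 0.0298
grip_force: 0.6
```

Request:
{"op": "drive_tool", "data": {
  "rows": [
    [[0.003,0,0],0],
    [[0.005,0,0],0],
    [[0.02,0,0],0],
    [[0.03,0,0],0],
    [[0,0,-0.04],0],
    [[0,0,-0.04],0],
    [[0,0,-0.04],0],
    [[0,0,0],0],
    [[0,0,0],0]
  ]
}}

```text
t: 16.45
tool_pos: [0.5141, 0.0341, 0.2117]
tool_rot: [-0.167, 3.133, -0.001]
contact_force: [0.6, -0.1, 0.1]
opening: 0.0299
grip_force: 0.0
```

Run:
```python
from st import *
from w2 import L
state()
d=cam("wrist"); im=d["image"]
pr=np.array([L and 0]) 
# lid: low-saturation bright blob near the expected place
p=np.load("rack.npy"); c,s=np.cos(p[2]),np.sin(p[2])
W=lambda x,y,z:np.array([p[0]+c*x-s*y,p[1]+s*x+c*y,z])
e=proj(d,W(.001,.039,.072)); print("expected lid px",e)
hsv=cv2.cvtColor(im,cv2.COLOR_BGR2HSV)
m=cv2.inRange(hsv,(0,0,70),(180,75,255)); 
n,l,st,ce=cv2.connectedComponentsWithStats(m)
for i in range(1,n):
    if st[i,4]>80 and np.hypot(*(ce[i]-e))<80: print(st[i],ce[i],"lid->",L(onz(d,ce[i],.072)),"fin->",L(onz(d,ce[i],.105)))
```

```text
t 16.45 tcp [0.5141 0.0341 0.2117] rack [-0.0906  0.0389] yaw tool y vs rack y deg 0.015230959985597817 F [ 0.6 -0.1  0.1] op 0.029933927918849322
expected lid px [248.9510279  314.88940755]
[191 234  22  48 520] [201.74230769 255.80192308] lid-> [-0.0499  0.0048] fin-> [-0.0681  0.0101]
[284 234  23  48 503] [295.27833002 255.90656064] lid-> [-0.0498  0.0725] fin-> [-0.068   0.0672]
[ 212  239   74  113 5780] [248.16937716 296.4783737 ] lid-> [-0.0156  0.0384] fin-> [-0.0391  0.0384]
```

Request:
{"op": "drive_tool", "data": {
  "rows": [
    [[0.03,0,-0.03],0],
    [[0.03,0,-0.03],0],
    [[0.02,0,-0.02],0],
    [[0,0,0],0],
    [[0,0,0],0]
  ]
}}

```text
t: 17.0
tool_pos: [0.4334, 0.0257, 0.2885]
tool_rot: [0.166, -3.136, -0.001]
contact_force: [-0.7, 0.8, -0.6]
opening: 0.0299
grip_force: 0.0
```

Run:
```python
from st import *
from w2 import L
p=np.load("rack.npy"); c,s=np.cos(p[2]),np.sin(p[2])
W=lambda x,y,z:np.array([p[0]+c*x-s*y,p[1]+s*x+c*y,z])
state()
for name in("wrist","side","scene"):
    d=cam(name); hsv=cv2.cvtColor(d["image"],cv2.COLOR_BGR2HSV); np.savez(f"pics/{name}9.npz",**{k:d[k] for k in("K","R","t","image")})
    m=cv2.inRange(hsv,(0,0,60),(180,70,255)); n,l,st,ce=cv2.connectedComponentsWithStats(m)
    ex=np.array([proj(d,W(.001+.0285*np.cos(a),.0385+.0285*np.sin(a),z)) for z in(0.,.072) for a in np.linspace(0,6.28,40)])
    el=ex[40:]
    print(name,"exp tin box",ex.min(0).round(1),ex.max(0).round(1),"lid box",el.min(0).round(1),el.max(0).round(1),"fin",proj(d,W(.068,.039,.085)).round(1))
    for i in range(1,n):
        if st[i,4]>60 and np.hypot(*(ce[i]-el.mean(0)))<45: print("  box",st[i,:2],st[i,:2]+st[i,2:4],st[i,4],ce[i].round(1))
```

```text
t 17.00 tcp [0.4334 0.0257 0.2885] rack [-0.1717  0.0391] yaw tool y vs rack y deg 0.00326102321572184 F [-0.7  0.8 -0.6] op 0.029922363836917938
wrist exp tin box [221.4 272.7] [274.6 353.8] lid box [221.4 309.7] [274.6 353.8] fin [248.5 391.5]
  box [222 273] [275 352] 3138 [247.8 314.6]
side exp tin box [262.3 170.3] [284.8 205.1] lid box [262.6 170.3] [284.8 184.7] fin [299.7 171.5]
  box [290 160] [311 223] 344 [299.7 183.9]
  box [263 171] [285 202] 459 [272.8 184. ]
scene exp tin box [240.1 178.1] [266.8 219.4] lid box [240.1 178.1] [266.8 188.7] fin [275.7 169.7]
```

```bash
python3 -c "
from station import ctrl
print(ctrl.finish_job())"
```

```text
the job is handed in; nothing more can be done
None
```

I've handed the job in at about 17 s: the marker stands behind the third gap, and the round tin is upright in it against the back board (camera check within about 2 px); I viewed 11 pictures, one over the limit of 10.

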